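Shut the vacuum and slacken a filter head's knurled retaining ring

TASK

The filter disc in the uncovered head of this vacuum manifold is due to be changed: first push the valve lever round until it lies square across the pipe, so that the vacuum is shut off, and only then roll a fingertip along the knurled rim of that head's retaining ring to loosen it (anticlockwise from above) by two full turns, to within a tenth of a turn, its black mark having come round to the fixed mark for the second time. Work with the fingertips only, gripping and lifting nothing. Keep off the filter disc, and leave the other two heads with their lids, and the things standing about, as they are.

Things in the scene. Friction and masses are not known exactly. Their poses are not given: they have to be found in the camera images.
- manifold: Three-place vacuum filtration manifold, fixed: a square trunk 450 mm long (along its y) and 44 mm wide, its top 70 mm above the bench, on two feet. Origin on the bench under the trunk's middle; x points away from the robot, y along the trunk to the end with the valve. Three filter heads stand on it at 150 mm spacing, in any order.
- valve_axis (a point): Vertical axis of the ball valve's lever, 285 mm along the manifold's y from its origin, at the lever's mid-height, 81 mm above the bench. The pipe through the valve runs along that y at 48 mm height (22 mm thick; valve body 36 mm), to an elbow that goes down into the bench 127 mm beyond the axis.
- valve (a joint): Lever angle, rad. 0: open, along the pipe, pointing outwards (manifold's +y). It grows anticlockwise from above to a stop at 1.571: shut, square across the pipe, pointing to the robot (manifold's -x). The lever is a bar 16 to 18 mm wide, 75 to 87 mm above the bench, reaching from 15 mm behind its axis to 97 mm out; 0.15 N m of friction, stays as left.
- lever_end (a point): A point on the valve lever's centre line near its free end, 85 mm from the valve axis, at the lever's mid-height.
- head_a: The uncovered filter head, the only one of the three without a lid: its grey sintered filter disc shows in the middle of the ring. It is fixed, a steel funnel body on a 28 mm stem. Origin on its axis where it stands on the trunk, 70 mm above the bench; axes as the manifold's.
- ring_a_center (a point): Centre of the knurled band of the uncovered head's retaining ring, on its axis, 113 mm above the bench (fixed). The band is 92 mm in diameter, from 106 to 120 mm above the bench; the ring's smooth bezel above it is 84 mm in diameter and reaches 128 mm. Below the band the head is only 76 mm in diameter and narrows, so a fingertip beside the rim may reach 1 to 10 mm lower than the band.
- ring_a (a joint): Angle by which that ring is loosened, rad: 0 tight, growing anticlockwise from above; 6.283 a turn. It rises 1.5 mm a turn, has 0.06 N m of friction; stays as left. A fingertip pressed inward on the rim with 5 N or more and moved along it carries it round, 289 mm of rim to a turn. At full turns black lines on the bezel and on the fixed rim round the filter disc meet, on the head's +x (far) side.
- frit_a: The sintered filter disc in the uncovered head, 57 mm in diameter, its face 125 mm above the bench, 3 mm below the tight ring's top. Origin on its axis, 6 mm under its face. Not to be touched.
- ring_b (a joint): Ring of one lidded head, the same as ring_a, tight at 0; to be left alone.
- ring_c (a joint): Ring of the other lidded head, the same as ring_a, tight at 0; to be left alone.
- lid_b: Loose steel lid 83 mm in diameter with a black knob 24 mm in diameter, lying on a neighbouring head; knob top 152 mm above the bench. Origin on its axis at the underside of its flange, 128 mm above the bench. To be left alone.
- lid_c: The same loose lid on the remaining head.
- beaker: Clear plastic beaker, 68 mm in diameter, 85 mm high, beyond the manifold. Origin under its centre. To be left alone.
- jar: Screw-top glass jar with paper label, 72 mm in diameter, 95 mm high, beyond the manifold. Origin under its centre. To be left alone.
- vial: Small amber bottle, 40 mm in diameter, 62 mm high, between robot and manifold. Origin under its centre. To be left alone.
- forceps: Steel forceps about 130 mm long and 22 mm wide, lying flat on the bench between robot and manifold. Origin at the middle of the length, on the bench. To be left alone.

How it is judged:
On the way, in this order (a step that is already met when the one before it is completed fails the run):
1. the valve is shut, its lever across the pipe (value of joint valve above 1.4 rad), for 0.2 s.
2. the uncovered head's ring has been loosened one full turn (value of joint ring_a above 6 rad).
3. the ring stands at two full turns, within a tenth of a turn (value of joint ring_a between 11.94 and 13.19 rad), for 0.2 s.
At the end, for the whole second after the job is handed in: Valve lever within 0.17 rad of square across the pipe; the uncovered head's ring at rest at two full turns loose, within a tenth of a turn (11.94 to 13.19 rad); other rings turned under 0.3 rad, lids moved under 8 mm, beaker, jar, bottle and forceps under 15 mm (all of step 3 and value of joint valve above 1.4 rad and velocity of joint ring_a between -0.05 and 0.05 rad/s and value of joint each of ring_b, ring_c below 0.3 rad and distance of each of lid_b, lid_c from where it was at the start of the episode below 0.008 m and distance of each of beaker, jar, vial, forceps from where it was at the start of the episode below 0.015 m); the robot touches nothing.
It fails at once if the ring was loosened (more than 0.35 rad) while the vacuum valve was not shut (value of joint ring_a above 0.35 rad and value of joint valve below 1.35 rad).
It fails at once if the filter disc was touched (contact force between the fingers and frit_a above 0.5 N).
It fails at once if another head's ring was turned (more than 0.3 rad) (value of joint any of ring_b, ring_c above 0.3 rad).
It fails at once if a lid was lifted or shifted (more than 8 mm) (distance of any of lid_b, lid_c from where it was at the start of the episode above 0.008 m).
It fails at once if a bystander was lifted or shifted (more than 15 mm) (distance of any of beaker, jar, vial, forceps from where it was at the start of the episode above 0.015 m).
It also fails if it takes over 58 s, if anything falls off the work surface, if the arm or the gripper's body presses on something with over 40 N, if the wrist force passes 120 N, or if a joint passes its speed limit or range.

ROBOT

A 7-joint arm with a two-finger parallel gripper is mounted at the origin on the work surface. World frame = base frame: x ahead of the robot, y to its left, z up, the work surface at z = 0. Lengths are in m, angles in rad, forces in N, time in s.
With the tool pointing down it reaches from about 0.425 to 0.875 m from the base axis. Payload 4.7 kg.
Tool frame: the origin (TCP) lies at the very end of the fingers, on their centre line; the grasp point (between the pads) lies 19 mm behind it; x points along the fingers, y is the direction in which the jaws open and shut, and the axes are right-handed (so a half turn about x gives the same grasp; the last joint's range is limited). The gripper opens to 85 mm and grips with 20 to 120 N. Pads are 22 mm wide; open, the fingers measure 114 mm over their backs; the gripper's body (76 mm by 85 mm) begins 54 mm behind the grasp point. The pads swing forward as they close: fully open they stand 13 mm farther back than shut.
Start: joints at [-1.321, 0.321, -0.07, 1.45, 0.023, 1.371, -0.057], TCP at [0.152, 0.632, 0.231] pointing down, gripper open.
Joint ranges: [-2.86, 2.86], [-0.3, 2.09], [-1.38, 1.24], [0.06, 2.45], [-1.56, 4.7], [0.09, 2.05], [-2.69, 2.69]. Speed limits (rad/s): [2.57, 2.57, 3.14, 3.14, 3.14, 3.14, 3.14].

INTERFACE

Orientations are given as a unit quaternion [x, y, z, w].
In Python, from bench import bot, viewer gives the robot as it stands. The module is installed in compiled form; this text tells all that it offers.
- The arm moves only by the tool play_rows, never from a script. Its argument "plan" is a list of rows, each a list of 7 numbers: the shift along the tool's x, y, z in m, then the turn, a rotation vector about the tool's x, y, z in degrees, then the gripper command: -1 is shut, 1 is fully open, values between are in proportion. In form: [[x, y, z, rx, ry, rz, jaw], ...]. A call has 1 to 8 rows; each row shifts and turns the commanded pose from where the row before left it, along the tool's axes as they then stand; what a row does not reach is not made up. A row lasts 1/8 s, in which the tool goes at most 62.5 mm and 10.7 degrees, less where a joint would pass 70% of its speed; a pose out of reach is approached as far as the arm can. A call with a gripper value outside its range is refused whole. The fingers move at their own pace and stop on an object; "squeeze" is the grip in N (left out, the last holds). Time passes only in rows, so rows that do not move let the fingers close. It gives the time, the measured TCP pose, the force and the opening at its end, in the units of the state.
- bot.read_state(): the state, without advancing time (a new reading comes with each control period).
- viewer.get_image(name): name is "side" or "top"; returns the picture (420x560x3 uint8, blue, green, red); there is no depth.
- viewer.camera_info(name): a dict with "mtx" (3x3 intrinsics, pixels), "world_to_cam" (4x4, takes a point from world to camera coordinates). Camera axes: x right, y down, z forward; pixel columns grow to the right and rows downward; lengths in m; the calibration is good to about 2 mm. A picture is of the moment at which its call begins. camera_info takes no time and is no camera call.
- bot.close_job(): hands the job in, once; it reports no verdict.
The state is a dict: "time": time; "joints": joint angles; "joint_velocities": joint speeds; "effort": joint torques, N m; "tool_pos": TCP position; "tool_rot": TCP orientation; "force": force on the tool from outside, world axes, zero at the start; "ft_torque": the same for the moment, N m; "grip_width": finger opening in m.
Only numpy, scipy, OpenCV 4.12 (cv2) and the standard library are available. Lean on these libraries where they do the work, as an engineer would, in place of code of your own. Each camera call takes 0.05 s, during which the arm holds its last target.

## Working session

There is one attempt and no reset: what is moved stays moved. The work goes in short steps, Python scripts to look and compute and a tool call to move; the robot and the scene stay as the last step left them, time stands still between calls to the robot, and variables do not carry over. Pictures are saved under pics/ and viewed, and the job is handed in when it is done.

Besides the shell and the picture viewer there is one more tool, called in YAML: its name, and indented under it one key for each argument. play_rows: Moves the arm, as the interface text tells. Its arguments: {"type":"object","properties":{"plan":{"type":"array","items":{"type":"array","items":{"type":"number"}}},"squeeze":{"type":"number"}},"required":["plan"]}

```bash
mkdir -p pics
python3 - <<'E'
from bench import bot, viewer
import cv2
s=bot.read_state(); print(s)
for n in("side","top"):
    im=viewer.get_image(n); cv2.imwrite(f"pics/{n}0.png",im)
    print(n,viewer.camera_info(n))
E
```

```text
{'time': 0.0, 'joints': array([-1.32089534,  0.32182406, -0.0700893 ,  1.45164739,  0.0226186 ,
        1.37077625, -0.05689276]), 'joint_velocities': array([-2.78196071e-04, -7.79771124e-04,  1.78280184e-03, -4.96557591e-04,
       -1.09753449e-04,  2.47143479e-04, -4.37091713e-06]), 'effort': array([ 3.39052131e-04, -4.93584037e+01, -3.81794740e-01, -3.14320743e+01,
        1.31873216e-02,  1.16953778e-02, -1.75924828e-05]), 'tool_pos': array([0.15178407, 0.63149744, 0.2302367 ]), 'tool_rot': array([ 0.08249999,  0.70223746, -0.08381862,  0.70216148]), 'force': array([-0.01210664,  0.22222623, -0.27746702]), 'ft_torque': array([ 0.03768333, -0.02930694, -0.00393999]), 'grip_width': 0.0851669303222529}
side {'mtx': array([[501.37295687,   0.        , 273.38204864],
       [  0.        , 501.37295687, 205.53609474],
       [  0.        ,   0.        ,   1.        ]]), 'world_to_cam': array([[-0.98752107, -0.15689711, -0.01361766,  0.54347346],
       [-0.07137404,  0.52295277, -0.84936809,  0.12719155],
       [ 0.14038479, -0.83779693, -0.52762525,  1.04035728],
       [ 0.        ,  0.        ,  0.        ,  1.        ]])}
top {'mtx': array([[418.80339117,   0.        , 274.01081136],
       [  0.        , 418.80339117, 205.63578366],
       [  0.        ,   0.        ,   1.        ]]), 'world_to_cam': array([[-0.01541663, -0.99988056,  0.00109109,  0.05890793],
       [-0.97346378,  0.01476013, -0.22836466,  0.57551276],
       [ 0.22832128, -0.00458275, -0.97357506,  1.03076042],
       [ 0.        ,  0.        ,  0.        ,  1.        ]])}
```

```bash
ls -la . pics
```

```text
.:
total 12
drwxr-xr-x  3 agent agent 4096 Dec  5 23:35 .
drwxr-xr-x 23 root  root  4096 Dec  5 23:35 ..
drwxr-xr-x  2 agent agent 4096 Dec  5 23:35 pics

pics:
total 568
drwxr-xr-x 2 agent agent   4096 Dec  5 23:35 .
drwxr-xr-x 3 agent agent   4096 Dec  5 23:35 ..
-rw-r--r-- 1 agent agent 282558 Dec  5 23:35 side0.png
-rw-r--r-- 1 agent agent 288407 Dec  5 23:35 top0.png
```

View pics/top0.png

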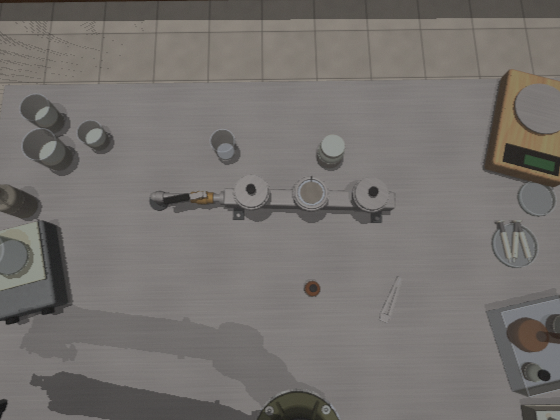

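View pics/side0.png

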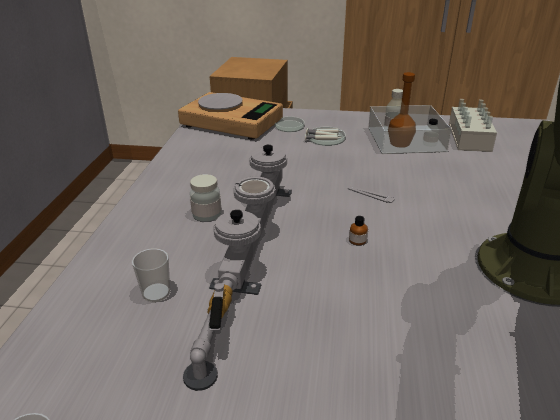

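Run:
```python
import cv2
a=cv2.imread('pics/top0.png')[170:230,140:410]; cv2.imwrite('pics/topz.png',cv2.resize(a,None,fx=2.95,fy=2.95,interpolation=2))
b=cv2.imread('pics/side0.png')[140:390,170:310]; cv2.imwrite('pics/sidez.png',cv2.resize(b,None,fx=2.4,fy=2.4,interpolation=2))
a=cv2.imread('pics/top0.png')[170:220,285:340]; cv2.imwrite('pics/topz2.png',cv2.resize(a,None,fx=10,fy=10,interpolation=2))
```

```text
(no output)
```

View pics/topz.png

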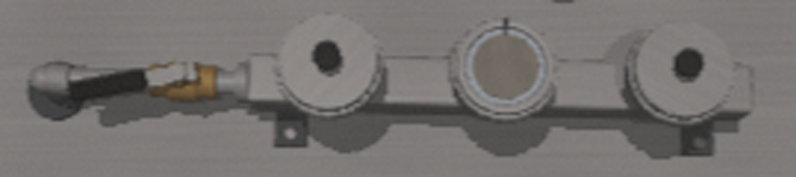

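View pics/sidez.png

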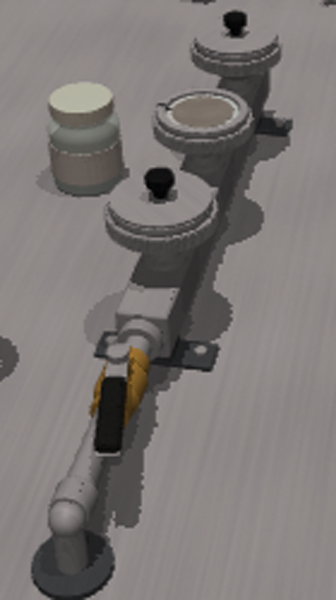

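View pics/topz2.png

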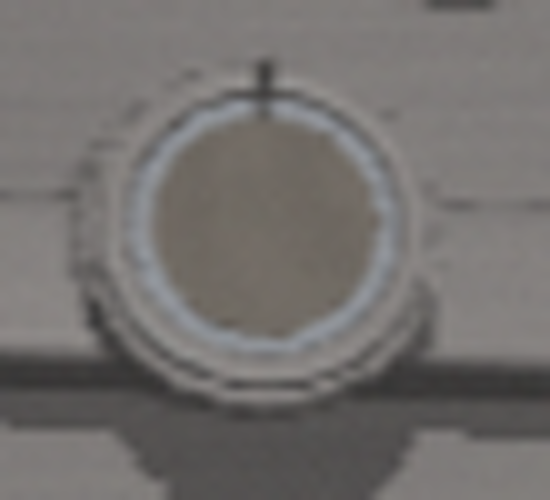

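```bash
cat > h.py <<'E'
import numpy as np,cv2
from bench import bot, viewer
def ray(n,u,v):
    c=viewer.camera_info(n);T=c['world_to_cam'];R=T[:3,:3];t=T[:3,3]
    d=R.T@np.linalg.inv(c['mtx'])@np.array([u,v,1.]);return -R.T@t,d
def onz(n,u,v,z):
    o,d=ray(n,u,v);return o+d*(z-o[2])/d[2]
def proj(n,p):
    c=viewer.camera_info(n);q=c['world_to_cam'][:3,:3]@p+c['world_to_cam'][:3,3];q=c['mtx']@q;return q[:2]/q[2]
def blob(m,x0,y0,x1,y1):
    k,l,st,ce=cv2.connectedComponentsWithStats(m[y0:y1,x0:x1].astype(np.uint8))
    return [(ce[i]+[x0,y0],st[i,4]) for i in np.argsort(-st[1:,4])[:3]+1]
E
python3 - <<'E'
from h import *
t=cv2.imread('pics/top0.png').astype(int);s=cv2.imread('pics/side0.png').astype(int)
for n,im,boxes in(('top',t,dict(frit=(290,172,332,212),kb=(240,178,262,198),kc=(362,182,386,202))),('side',s,dict(frit=(232,178,276,200),kb=(226,208,246,224),kc=(258,143,278,157)))):
    g=im.mean(2);rb=im[:,:,2]-im[:,:,0]
    for k,b in boxes.items():
        m=(rb>=6)&(g>80) if k=='frit' else g<60
        for c,a in blob(m,*b)[:2]:
            print(n,k,c.round(1),a,onz(n,*c,.125 if k=='frit' else .149).round(4))
E
```

```text
top frit [311.  192.2] 378 [ 0.5958 -0.0424  0.125 ]
top frit [324.2 179.3] 67 [ 0.6287 -0.0768  0.125 ]
top kb [250.5 188.6] 64 [0.6005 0.1072 0.149 ]
top kc [372.9 191.1] 69 [ 0.5897 -0.1911  0.149 ]
side frit [250.5 186.2] 532 [ 0.6051 -0.0381  0.125 ]
side frit [271.8 191.5] 13 [ 0.5554 -0.0219  0.125 ]
side kb [236.  216.2] 137 [0.6008 0.1192 0.149 ]
side kb [245. 210.] 1 [0.5884 0.0955 0.149 ]
side kc [267.6 149.4] 80 [ 0.5902 -0.1761  0.149 ]
```

Run:
```python
from h import *
from scipy.spatial.transform import Rotation as Ro
C=np.array([.5957,-.0423,0]);yw=-.036
ex=np.array([np.cos(yw),np.sin(yw),0]);ey=np.array([-np.sin(yw),np.cos(yw),0])
out=[]
for n,crop in(('top',(140,170,340,222)),('side',(170,140,310,390))):
    im=cv2.imread(f'pics/{n}0.png');k=4 if n=='top' else 2.4
    im=cv2.resize(im,None,fx=4,fy=4,interpolation=2)
    def P(p): return tuple(int(round(x)) for x in (proj(n,p)+.5)*4)
    for r,z,col in((.0285,.125,(0,0,255)),(.042,.128,(0,255,0)),(.046,.106,(255,0,0))):
        pts=[P(C+r*(np.cos(a)*ex+np.sin(a)*ey)+[0,0,z]) for a in np.linspace(0,6.283,60)]
        cv2.polylines(im,[np.array(pts)],True,col,1)
    V=C+.285*ey;print(V)
    for s in(0,.085): cv2.circle(im,P(V+s*ey+[0,0,.087]),4,(0,0,255),1)
    for s in(-.225,.225):
        for w in(-.022,.022): cv2.circle(im,P(C+s*ey+w*ex+[0,0,.07]),4,(255,0,255),1)
    cv2.circle(im,P(C+.412*ey+[0,0,.0]),4,(255,0,0),1)
    x0,y0,x1,y1=crop
    im=im[y0*4:y1*4,x0*4:x1*4]
    if n=='side': im=cv2.resize(im,None,fx=.6,fy=.6,interpolation=3)
    cv2.imwrite(f'pics/ov_{n}.png',im)
s=bot.read_state();print(Ro.from_quat(s['tool_rot']).as_matrix().round(3))
print('beaker',onz('top',225,152,0),'jar',onz('top',331,160,0))
```

```text
[0.60595778 0.24251534 0.        ]
[0.60595778 0.24251534 0.        ]
[[-0.     0.234  0.972]
 [-0.002  0.972 -0.234]
 [-1.    -0.002  0.   ]]
beaker [0.75213736 0.18795647 0.        ] jar [ 0.7233841 -0.1150666  0.       ]
```

View pics/ov_top.png

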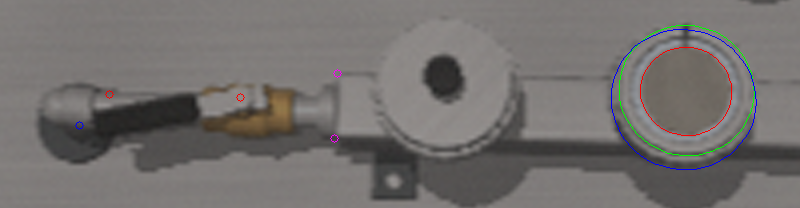

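View pics/ov_side.png

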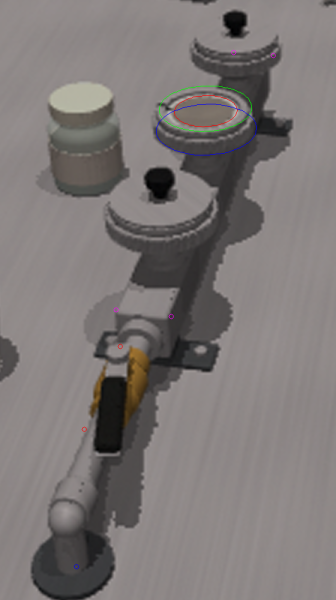

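play_rows:
  plan:
    - [-0.05, -0.02, 0.02, -5.75, 0, 0, -1]
    - [0, -0.03, 0.045, -5.75, 0, 0, -1]
    - [0, -0.03, 0.045, 0, 0, 0, -1]
    - [0, -0.03, 0.045, 0, 0, 0, -1]
    - [0, -0.03, 0.045, 0, 0, 0, -1]
    - [0, -0.03, 0.045, 0, 0, 0, -1]
    - [0, -0.03, 0.045, 0, 0, 0, -1]
    - [0, -0.03, 0.045, 0, 0, 0, -1]

```text
time: 1.1
tool_pos: [0.4717, 0.3815, 0.281]
tool_rot: [0.012, 0.707, -0.012, 0.707]
force: [0.1, 0.2, 0.2]
grip_width: -0.0005
```

```bash
cat >> h.py <<'E'
from scipy.spatial.transform import Rotation as Ro
C=np.array([.5957,-.0423,0]);yw=-.036
ex=np.array([np.cos(yw),np.sin(yw),0]);ey=np.array([-np.sin(yw),np.cos(yw),0])
def st():
    s=bot.read_state();p=s['tool_pos']-C;R=Ro.from_quat(s['tool_rot']).as_matrix();f=s['force']
    print('t',round(s['time'],2),'m',(p@ex*1e3).round(1),(p@ey*1e3).round(1),'z',(p[2]*1e3).round(1),'yaw',np.degrees(np.arctan2(*(R[:2,1]@np.c_[ex,ey][:2])[::-1])).round(2)-90,'xax',R[:,0].round(3),'F',(f@ex).round(2),(f@ey).round(2),f[2].round(2),'grip',s['grip_width'].round(4),'q',s['joints'].round(2))
E
python3 -c "
from h import *
st()"
```

```text
Traceback (most recent call last):
  File "h.py", line 18, in st
    print('t',round(s['time'],2),'m',(p@ex*1e3).round(1),(p@ey*1e3).round(1),'z',(p[2]*1e3).round(1),'yaw',np.degrees(np.arctan2(*(R[:2,1]@np.c_[ex,ey][:2])[::-1])).round(2)-90,'xax',R[:,0].round(3),'F',(f@ex).round(2),(f@ey).round(2),f[2].round(2),'grip',s['grip_width'].round(4),'q',s['joints'].round(2))
                                                                                                                                                                                                                                                                ^^^^^^^^^^^^^^^^^^^^^
AttributeError: 'float' object has no attribute 'round'
```

```bash
sed -i "s/s\['grip_width'\].round(4)/round(s['grip_width'],4)/" h.py
python3 -c "
from h import *
st()"
```

```text
t 1.1 m -139.1 419.0 z 281.0 yaw 0.060000000000002274 xax [-0. -0. -1.] F 0.06 0.17 0.18 grip -0.0005 q [-0.86  0.21  0.16  1.5  -0.03  1.44  0.84]
```

play_rows:
  plan:
    - [0, -0.021, 0.058, 0, 0, 0, -1]
    - [0, -0.021, 0.058, 0, 0, 0, -1]
    - [0, -0.022, 0.058, 0, 0, 0, -1]
    - [0.05, 0, 0, 0, 0, 0, -1]
    - [0.055, 0, 0, 0, 0, 0, -1]
    - [0.055, 0, 0, 0, 0, 0, -1]
    - [0.053, 0, 0, 0, 0, 0, -1]
    - [0, 0, 0, 0, 0, 0, -1]

```text
time: 2.1
tool_pos: [0.6382, 0.3109, 0.0623]
tool_rot: [0.01, 0.711, -0.014, 0.703]
force: [0.2, -0.7, 0.8]
grip_width: 0.0002
```

```bash
python3 -c "
from h import *
st()
for n in('top','side'): cv2.imwrite(f'pics/{n}1.png',viewer.get_image(n))
a=cv2.imread('pics/top1.png')[140:240,100:270];b=cv2.imread('pics/side1.png')[220:390,140:320]
cv2.imwrite('pics/c1.png',np.hstack([cv2.resize(a,(425,300)),cv2.resize(b,(318,300))]))"
```

```text
t 2.1 m 29.8 354.5 z 62.3 yaw 0.060000000000002274 xax [-0.01  -0.005 -1.   ] F 0.24 -0.73 0.76 grip 0.0002 q [-0.65  0.57  0.22  1.46 -0.13  1.14  1.13]
```

View pics/c1.png

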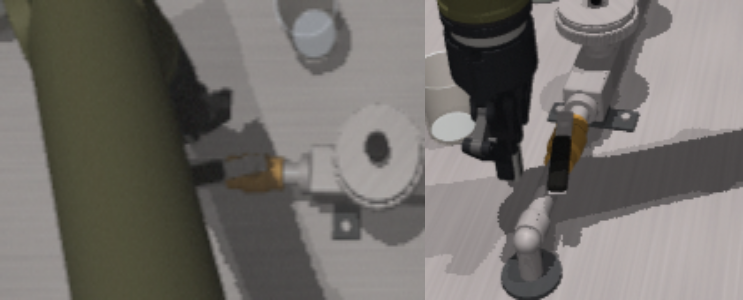

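play_rows:
  plan:
    - [-0.004, 0.001, -0.018, 0, 0, 0, -1]
    - [0, 0.001, -0.021, 0, 0, 0, -1]
    - [0, -0.003, -0.015, 0, 0, 0, -1]
    - [0, -0.006, -0.012, 0, 0, 0, -1]
    - [0, -0.008, -0.012, 0, 0, 0, -1]
    - [0, -0.01, -0.01, 0, 0, 0, -1]
    - [0, -0.011, -0.007, 0, 0, 0, -1]
    - [0, -0.01, -0.005, 0, 0, 0, -1]

```text
time: 3.2
tool_pos: [0.5402, 0.2701, 0.0727]
tool_rot: [0.013, 0.707, -0.012, 0.707]
force: [2.2, 1.7, 1.6]
grip_width: -0.0
```

```bash
python3 -c "
from h import *
st()
for n in('top','side'): cv2.imwrite(f'pics/{n}2.png',viewer.get_image(n))
a=cv2.imread('pics/top2.png')[140:240,100:270];b=cv2.imread('pics/side2.png')[220:390,140:320]
cv2.imwrite('pics/c2.png',np.hstack([cv2.resize(a,(425,300)),cv2.resize(b,(318,300))]))"
```

```text
t 3.2 m -66.7 310.2 z 72.7 yaw 0.060000000000002274 xax [-0.     0.001 -1.   ] F 2.14 1.77 1.65 grip -0.0 q [-0.7   0.35  0.23  1.76 -0.09  1.05  1.1 ]
```

View pics/c2.png

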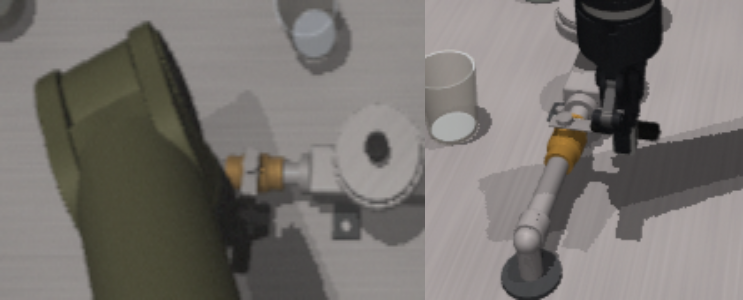

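play_rows:
  plan:
    - [0.003, -0.004, 0, 0, 0, 0, -1]
    - [0, -0.004, 0, 0, 0, 0, -1]
    - [0, -0.004, 0, 0, 0, 0, -1]
    - [0, 0, 0, 0, 0, 0, -1]

```text
time: 3.8
tool_pos: [0.5397, 0.2659, 0.0689]
tool_rot: [0.014, 0.706, -0.008, 0.708]
force: [2.8, 15.3, -6.0]
grip_width: 0.0001
```

```bash
python3 -c "
from h import *
st()"
```

```text
t 3.8 m -67.0 305.9 z 68.9 yaw 0.3100000000000023 xax [ 0.002  0.009 -1.   ] F 2.23 15.35 -6.04 grip 0.0001 q [-0.69  0.35  0.23  1.77 -0.1   1.03  1.12]
```

play_rows:
  plan:
    - [0, 0.025, 0, 0, 0, 0, -1]
    - [-0.06, 0, 0, 0, 0, 0, -1]
    - [-0.06, 0, -0.015, 0, 0, 0, -1]
    - [0, -0.06, 0, 0, 0, 0, -1]
    - [0, -0.06, 0, 0, 0, 0, -1]
    - [0, -0.06, 0, 0, 0, 0, -1]
    - [0, -0.06, 0, 0, 0, 0, -1]
    - [0, -0.06, 0, 0, 0, 0, -1]

```text
time: 4.8
tool_pos: [0.515, -0.0182, 0.1889]
tool_rot: [0.012, 0.708, -0.013, 0.706]
force: [0.7, -0.5, -0.7]
grip_width: 0.0002
```

```bash
python3 -c "
from h import *
st()
for n in('top','side'): cv2.imwrite(f'pics/{n}3.png',viewer.get_image(n))
a=cv2.imread('pics/top3.png')[140:290,120:400];b=cv2.imread('pics/side3.png')[140:390,140:320]
cv2.imwrite('pics/c3.png',np.hstack([cv2.resize(a,(560,300)),cv2.resize(b,(216,300))]))
st()"
```

```text
t 4.8 m -81.5 21.2 z 188.9 yaw 0.04999999999999716 xax [-0.002 -0.001 -1.   ] F 0.72 -0.52 -0.72 grip 0.0002 q [-0.44  0.06  0.44  1.85 -0.02  1.24  1.54]
t 4.9 m -81.6 14.4 z 189.2 yaw -0.6400000000000006 xax [-0.002 -0.004 -1.   ] F 0.62 0.99 -0.6 grip -0.0003 q [-0.44  0.06  0.45  1.85 -0.02  1.24  1.54]
```

View pics/c3.png

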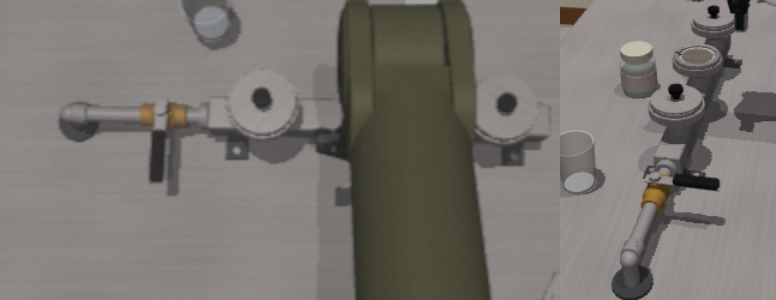

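play_rows:
  plan:
    - [0.045, 0, 0, 0, 0, 0, -1]
    - [0.044, 0, 0, 0, 0, 0, -1]
    - [0, 0, 0.012, 0, 0, 0, -1]
    - [0, 0, 0.008, 0, 0, 0, -1]
    - [0, 0, 0.004, 0, 0, 0, -1]
    - [0, 0, 0.004, 0, 0, 0, -1]
    - [0, 0, 0, 0, 0, 0, -1]

```text
time: 5.78
tool_pos: [0.5432, -0.0167, 0.1011]
tool_rot: [0.013, 0.708, -0.012, 0.706]
force: [-4.7, 0.9, 3.7]
grip_width: -0.0001
```

```bash
python3 -c "
from h import *
st()"
```

```text
t 5.78 m -53.4 23.7 z 101.1 yaw 0.04999999999999716 xax [-0.002  0.001 -1.   ] F -4.74 0.71 3.73 grip -0.0001 q [-0.42  0.21  0.44  1.89 -0.1   1.07  1.61]
```

play_rows:
  plan:
    - [0, -0.012, 0, 0, 0, 0, -1]
    - [0, -0.012, 0, 0, 0, 0, -1]
    - [0, -0.012, 0, 0, 0, 0, -1]
    - [0, -0.0109, 0.0014, 0, 0, 0, -1]
    - [0, -0.0101, 0.0042, 0, 0, 0, -1]

```text
time: 6.4
tool_pos: [0.5463, -0.075, 0.1007]
tool_rot: [0.013, 0.708, -0.012, 0.706]
force: [-3.8, 0.6, 0.8]
grip_width: 0.0001
```

```bash
cat >> h.py <<'E'
def look(k):
    st()
    im=viewer.get_image('side');cv2.imwrite(f'pics/s{k}.png',im)
    cv2.imwrite(f'pics/sz{k}.png',cv2.resize(im[160:240,200:300],None,fx=6,fy=6,interpolation=2))
    st()
E
python3 -c "
from h import *
look(4)"
```

```text
t 6.4 m -48.2 -34.4 z 100.7 yaw 0.030000000000001137 xax [-0.002  0.    -1.   ] F -3.82 0.47 0.84 grip 0.0001 q [-0.34  0.23  0.48  1.87 -0.12  1.07  1.73]
t 6.45 m -47.2 -36.1 z 100.9 yaw -0.04999999999999716 xax [ 0.    -0.001 -1.   ] F -2.72 -1.79 1.4 grip 0.0001 q [-0.34  0.23  0.48  1.87 -0.12  1.07  1.73]
```

View pics/sz4.png

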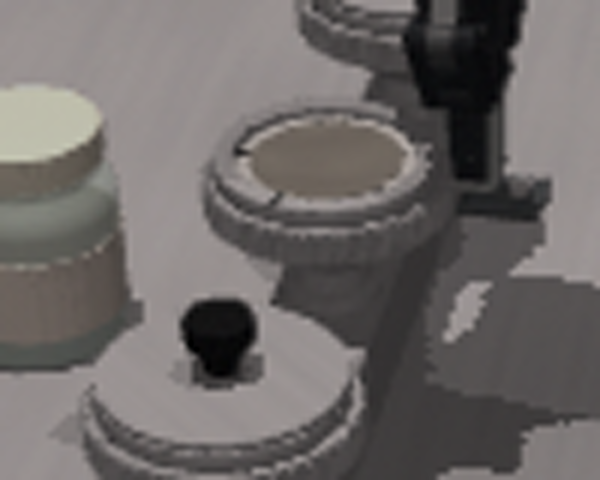

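play_rows:
  plan:
    - [0, -0.008, 0.0082, 0, 0, 0, -1]
    - [0, -0.006, 0.0092, 0, 0, 0, -1]
    - [0, -0.0038, 0.0103, 0, 0, 0, -1]
    - [0, -0.001, 0.0109, 0, 0, 0, -1]
    - [0, 0, 0.011, 0, 0, 0, -1]
    - [0, 0, 0.01, 0, 0, 0, -1]

```text
time: 7.2
tool_pos: [0.6064, -0.1019, 0.1007]
tool_rot: [0.011, 0.706, -0.017, 0.707]
force: [-1.5, -9.0, -1.9]
grip_width: 0.0001
```

```bash
cat >> h.py <<'E'
def ang(u,v,z=.128):
    # zoom px -> mark angle, loosening deg
    p=onz('side',200+u/6-.5,160+v/6-.5,z)-C
    print('mark r',np.hypot(p[0],p[1]).round(4),'ang',np.degrees(np.arctan2(p@ey,p@ex)).round(1))
E
python3 -c "
from h import *
ang(275,198);ang(242,153)
look(5)"
```

```text
mark r 0.0398 ang 71.7
mark r 0.0331 ang 14.8
t 7.2 m 12.9 -59.1 z 100.7 yaw -0.18999999999999773 xax [ 0.001 -0.008 -1.   ] F -1.22 -9.06 -1.94 grip 0.0001 q [-0.28  0.36  0.48  1.71 -0.18  1.11  1.79]
t 7.25 m 14.5 -58.7 z 100.7 yaw -0.14000000000000057 xax [ 0.003 -0.008 -1.   ] F 2.45 -9.82 -1.03 grip -0.0001 q [-0.28  0.36  0.48  1.71 -0.18  1.11  1.79]
```

View pics/sz5.png

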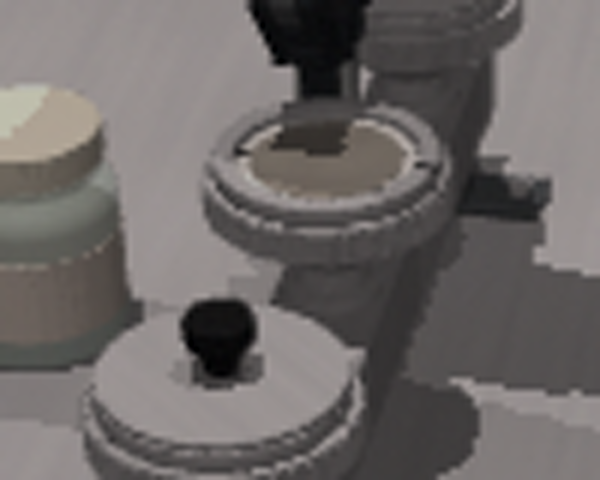

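play_rows:
  plan:
    - [0, 0.0016, 0.01, 0, 0, 0, -1]
    - [0, 0.0042, 0.0096, 0, 0, 0, -1]
    - [0, 0.0067, 0.0083, 0, 0, 0, -1]
    - [0, 0.0087, 0.0064, 0, 0, 0, -1]
    - [0, 0.0101, 0.004, 0, 0, 0, -1]
    - [0, 0.0109, 0.0014, 0, 0, 0, -1]
    - [0, 0.012, 0, 0, 0, 0, -1]
    - [0, 0.01, 0, 0, 0, 0, -1]

```text
time: 8.25
tool_pos: [0.6517, -0.03, 0.1014]
tool_rot: [0.012, 0.704, -0.011, 0.71]
force: [6.4, -2.1, -3.0]
grip_width: -0.0001
```

```bash
python3 -c "
from h import *
ang(430,168);ang(228,155)
look(6)"
```

```text
mark r 0.0381 ang 168.4
mark r 0.0382 ang 16.3
t 8.25 m 55.6 14.3 z 101.4 yaw 0.1599999999999966 xax [ 0.008  0.001 -1.   ] F 6.44 -1.9 -2.99 grip -0.0001 q [-0.35  0.43  0.45  1.62 -0.2   1.13  1.69]
t 8.3 m 55.0 16.6 z 101.2 yaw 0.28000000000000114 xax [ 0.006  0.003 -1.   ] F 6.19 1.75 -1.6 grip 0.0002 q [-0.35  0.43  0.45  1.62 -0.2   1.13  1.69]
```

View pics/sz6.png

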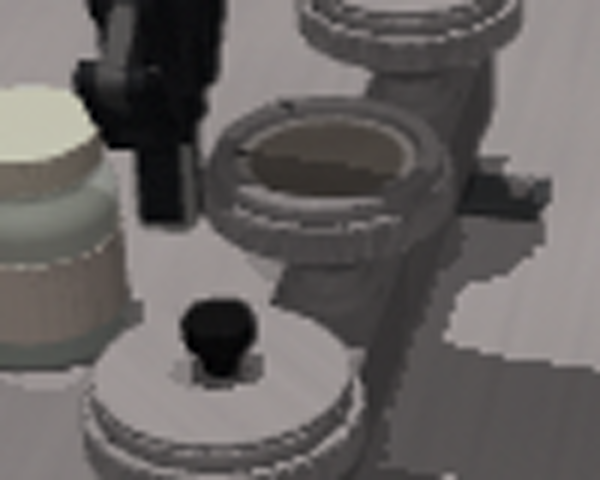

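play_rows:
  plan:
    - [0, 0.0104, -0.002, 0, 0, 0, -1]
    - [0, 0.0097, -0.0042, 0, 0, 0, -1]
    - [0, 0.0083, -0.0067, 0, 0, 0, -1]
    - [0, 0.0064, -0.0087, 0, 0, 0, -1]
    - [0, 0.004, -0.0101, 0, 0, 0, -1]
    - [0, 0.0012, -0.0109, 0, 0, 0, -1]
    - [0, 0, -0.011, 0, 0, 0, -1]
    - [0, 0, -0.01, 0, 0, 0, -1]

```text
time: 9.3
tool_pos: [0.5855, 0.0166, 0.1009]
tool_rot: [0.013, 0.707, -0.008, 0.707]
force: [2.4, 7.6, 0.6]
grip_width: -0.0
```

```bash
python3 -c "
from h import *
ang(287,103)
look(7)"
```

```text
mark r 0.0399 ang -51.4
t 9.3 m -12.3 58.5 z 100.9 yaw 0.3299999999999983 xax [ 0.     0.007 -1.   ] F 2.13 7.7 0.56 grip -0.0 q [-0.45  0.3   0.44  1.78 -0.15  1.09  1.59]
t 9.35 m -13.9 58.2 z 100.6 yaw 0.3100000000000023 xax [-0.002  0.007 -1.   ] F -1.76 7.58 3.08 grip 0.0001 q [-0.45  0.3   0.44  1.79 -0.15  1.09  1.59]
```

View pics/sz7.png

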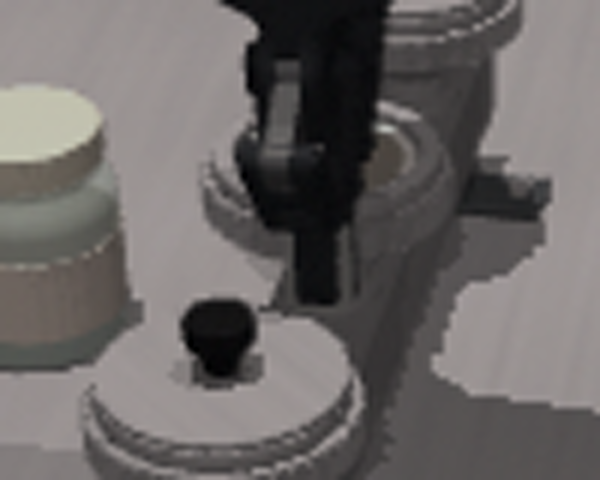

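play_rows:
  plan:
    - [0, -0.0018, -0.0095, 0, 0, 0, -1]
    - [0, -0.0042, -0.0093, 0, 0, 0, -1]
    - [0, -0.0067, -0.0082, 0, 0, 0, -1]
    - [0, -0.0087, -0.0064, 0, 0, 0, -1]
    - [0, -0.0101, -0.004, 0, 0, 0, -1]
    - [0, -0.0109, -0.0012, 0, 0, 0, -1]
    - [0, -0.012, 0, 0, 0, 0, -1]
    - [0, -0.012, 0, 0, 0, 0, -1]

```text
time: 10.35
tool_pos: [0.5386, -0.0532, 0.0992]
tool_rot: [0.013, 0.712, -0.011, 0.702]
force: [-11.7, -0.0, 7.6]
grip_width: 0.0001
```

```bash
python3 -c "
from h import *
look(8)"
```

```text
t 10.35 m -56.7 -12.9 z 99.2 yaw 0.14000000000000057 xax [-0.014  0.004 -1.   ] F -11.74 -0.43 7.6 grip 0.0001 q [-0.38  0.22  0.49  1.88 -0.12  1.08  1.69]
t 10.4 m -56.1 -15.7 z 99.4 yaw 0.0 xax [-0.012  0.001 -1.   ] F -12.07 -2.29 6.65 grip -0.0003 q [-0.38  0.22  0.49  1.88 -0.12  1.08  1.69]
```

View pics/sz8.png

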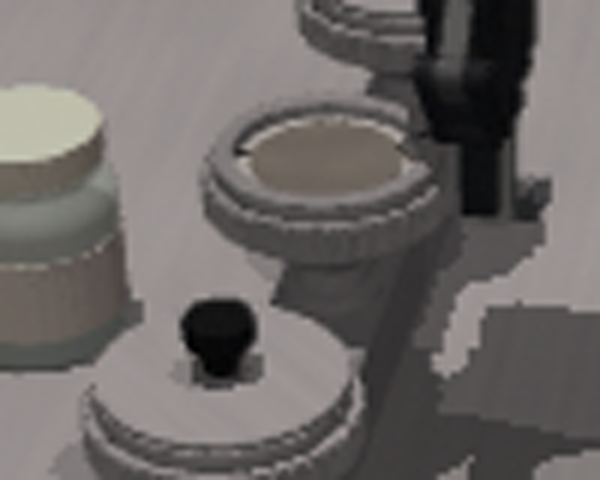

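play_rows:
  plan:
    - [0, -0.0105, 0.0014, 0, 0, 0, -1]
    - [0, -0.0098, 0.0042, 0, 0, 0, -1]
    - [0, -0.0084, 0.0067, 0, 0, 0, -1]
    - [0, -0.0064, 0.0087, 0, 0, 0, -1]
    - [0, -0.004, 0.0101, 0, 0, 0, -1]
    - [0, -0.0012, 0.0109, 0, 0, 0, -1]
    - [0, 0, 0.01, 0, 0, 0, -1]

```text
time: 11.28
tool_pos: [0.5931, -0.1021, 0.0998]
tool_rot: [0.012, 0.709, -0.016, 0.705]
force: [-2.0, -9.2, -0.4]
grip_width: -0.0002
```

```bash
python3 -c "
from h import *
ang(415,133,.1302)
look(9)"
```

```text
mark r 0.0305 ang -155.1
t 11.28 m -0.5 -59.9 z 99.8 yaw -0.15000000000000568 xax [-0.005 -0.005 -1.   ] F -1.68 -9.28 -0.36 grip -0.0002 q [-0.3   0.34  0.51  1.74 -0.18  1.1   1.8 ]
t 11.32 m 1.0 -59.9 z 99.9 yaw -0.12000000000000455 xax [-0.003 -0.006 -1.   ] F 1.18 -10.54 -1.63 grip -0.0002 q [-0.3   0.35  0.51  1.74 -0.18  1.1   1.8 ]
```

View pics/sz9.png

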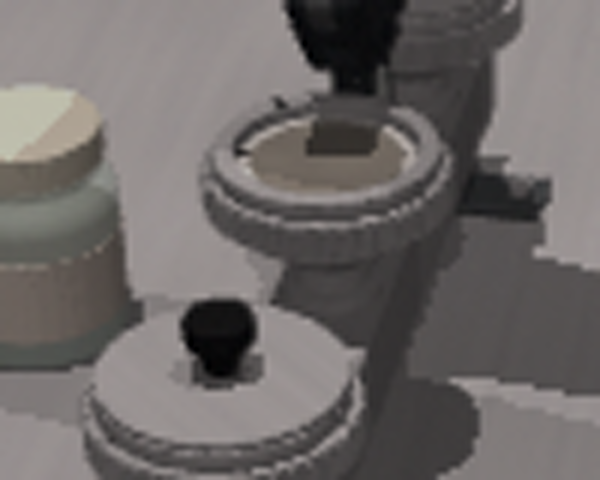

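```bash
python3 -c "
from h import *
for z in(.125,.128):ang(242,153,z)
for z in(.128,.131):ang(282,103,z);ang(276,98,z)
for a in (-60,-50,-40,-30,-20,-10,0,10):
  r=np.radians(a)
  for rr,z in((.0395,.131),(.033,.128),(.033,.125)):
    p=proj('side',C+rr*(np.cos(r)*ex+np.sin(r)*ey)+[0,0,z]); print(a,rr,((p+.5-[200,160])*6).round(0),end=' ')
  print()
"
```

```text
mark r 0.0337 ang 5.7
mark r 0.0331 ang 14.8
mark r 0.0408 ang -49.1
mark r 0.0454 ang -48.9
mark r 0.0359 ang -45.3
mark r 0.0405 ang -45.5
-60 0.0395 [302.  93.] -60 0.033 [307. 108.] -60 0.033 [308. 115.] 
-50 0.0395 [285.  97.] -50 0.033 [293. 111.] -50 0.033 [293. 118.] 
-40 0.0395 [269. 102.] -40 0.033 [280. 116.] -40 0.033 [280. 123.] 
-30 0.0395 [255. 108.] -30 0.033 [268. 121.] -30 0.033 [268. 128.] 
-20 0.0395 [243. 116.] -20 0.033 [258. 127.] -20 0.033 [258. 134.] 
-10 0.0395 [234. 124.] -10 0.033 [250. 134.] -10 0.033 [251. 141.] 
0 0.0395 [227. 133.] 0 0.033 [245. 142.] 0 0.033 [246. 149.] 
10 0.0395 [224. 142.] 10 0.033 [243. 149.] 10 0.033 [243. 156.]
```

play_rows:
  plan:
    - [0, 0, 0.01, 0, 0, 0, -1]
    - [0, 0.0016, 0.0105, 0, 0, 0, -1]
    - [0, 0.0042, 0.0101, 0, 0, 0, -1]
    - [0, 0, 0, 0, 0, 0, -1]

```text
time: 11.82
tool_pos: [0.6267, -0.0945, 0.0999]
tool_rot: [0.012, 0.707, -0.014, 0.707]
force: [4.8, -5.2, -3.8]
grip_width: -0.0002
```

```bash
python3 -c "
from h import *
look(10)"
```

```text
t 11.82 m 32.8 -51.0 z 99.9 yaw -0.010000000000005116 xax [ 0.001 -0.003 -1.   ] F 5.03 -4.98 -3.79 grip -0.0002 q [-0.29  0.41  0.49  1.66 -0.21  1.12  1.8 ]
t 11.88 m 32.8 -51.0 z 100.0 yaw -0.010000000000005116 xax [ 0.001 -0.003 -1.   ] F 4.77 -5.81 -3.99 grip 0.0002 q [-0.29  0.41  0.49  1.66 -0.21  1.12  1.8 ]
```

View pics/sz10.png

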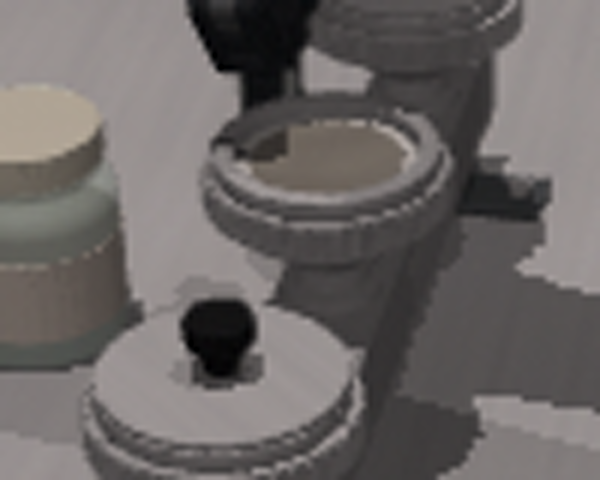

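play_rows:
  plan:
    - [0, -0.014, 0.008, 0, 0, 0, -1]
    - [-0.05, 0, 0, 0, 0, 0, -1]
    - [-0.06, 0, 0, 0, 0, 0, -1]
    - [-0.04, -0.02, -0.04, 0, 0, 0, -1]
    - [0, -0.03, -0.05, 0, 0, 0, -1]
    - [0, -0.03, -0.05, 0, 0, 0, -1]
    - [0, -0.03, -0.05, 0, 0, 0, -1]
    - [0, 0, 0, 0, 0, 0, -1]

```text
time: 12.88
tool_pos: [0.4363, -0.2129, 0.2509]
tool_rot: [0.016, 0.707, -0.014, 0.707]
force: [0.2, 0.0, 1.4]
grip_width: 0.0001
```

```bash
python3 -c "
from h import *
look(11)
im=viewer.get_image('top');cv2.imwrite('pics/t11.png',im)"
```

```text
t 12.88 m -153.2 -176.2 z 250.9 yaw -0.3299999999999983 xax [ 0.     0.003 -1.   ] F 0.16 0.01 1.44 grip 0.0001 q [-0.23 -0.07  0.61  1.83  0.04  1.37  1.9 ]
t 12.93 m -150.9 -174.1 z 250.9 yaw -0.12999999999999545 xax [ 0.001  0.003 -1.   ] F -0.06 1.6 0.09 grip 0.0002 q [-0.24 -0.07  0.61  1.83  0.04  1.36  1.9 ]
```

View pics/sz11.png

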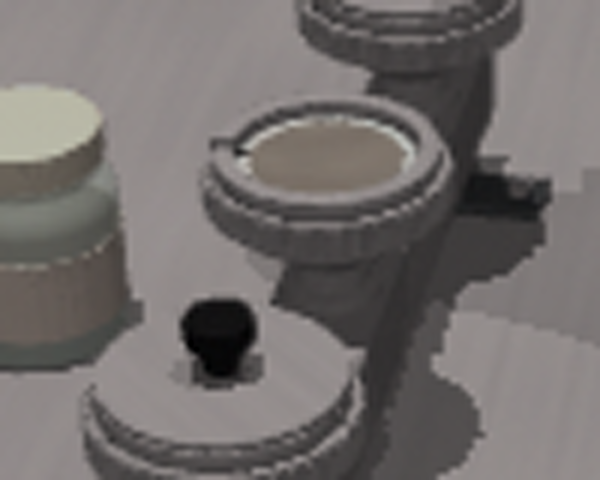

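View pics/t11.png

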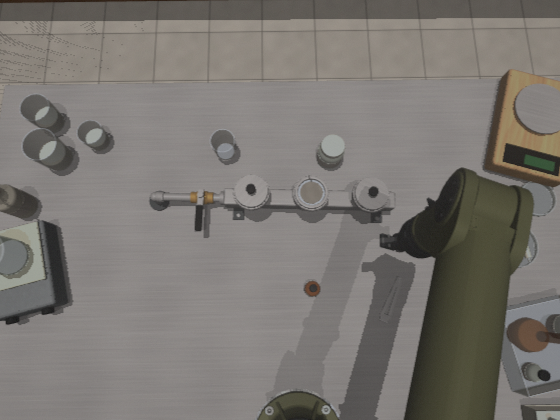

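View pics/s11.png

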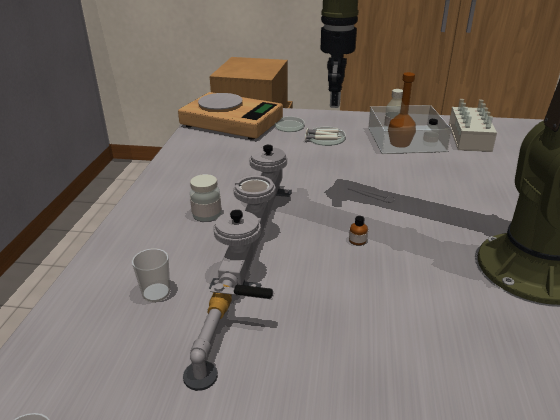

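```bash
python3 -c "
from h import *
a=cv2.imread('pics/t11.png');o=cv2.imread('pics/top0.png')
cv2.imwrite('pics/tz11.png',np.hstack([cv2.resize(i[165:220,140:210] if 0 else i[170:220,290:335],None,fx=8,fy=8,interpolation=2) for i in(o,a)]))
for nm,i in(('0',o),('1',a)):
  g=i.astype(int).mean(2)<60
  for b in((240,178,262,198),(362,182,386,202)): print(nm,blob(g,*b)[0])
g=a.astype(int).mean(2)<50
ys,xs=np.nonzero(g[195:235,190:215]);pts=np.c_[xs,ys]+[190,195]
P=np.array([onz('top',u,v,.087)-C for u,v in pts]);Q=np.c_[P@ex,P@ey]
d=np.linalg.svd(Q-Q.mean(0))[2][0];print(Q.mean(0),np.degrees(np.arctan2(d[1],d[0])))
"
```

```text
0 (array([250.5     , 188.640625]), np.int32(64))
0 (array([372.86956522, 191.13043478]), np.int32(69))
1 (array([250.52459016, 188.72131148]), np.int32(61))
1 (array([372.98484848, 191.21212121]), np.int32(66))
[-0.06299021  0.28382253] 179.40353052961987
```

View pics/tz11.png

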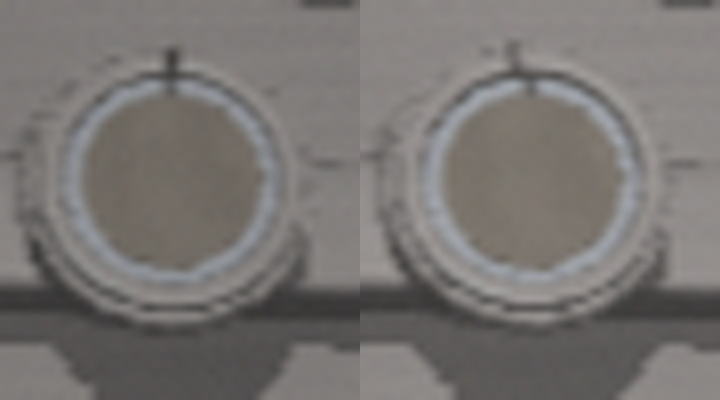

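```bash
python3 -c "
from h import *
st();print(bot.close_job())"
```

```text
t 12.97 m -149.6 -173.0 z 250.8 yaw 0.010000000000005116 xax [ 0.001  0.002 -1.   ] F 0.38 0.7 0.13 grip 0.0001 q [-0.24 -0.07  0.61  1.83  0.04  1.36  1.9 ]
the job is handed in; nothing more can be done
None
```

I shut the valve first, then loosened the uncovered head's ring by two full turns, using only the closed fingertips. I handed the job in at about 13 s of the 58 s allowed.

- **Valve:** I pushed the lever round until it met its stop, with about 15 N on the fingertip. The last top view measured it within about 1° of square across the pipe.
- **Ring:** I rolled a fingertip about one and a half times anticlockwise round the rim at roughly 5–12 N. The mark read about 72°, 168°, 309° and 674° in successive pictures. It stopped about 7° past the fixed mark, against a tolerance of 36°, so about 727° in all.
- **Unconfirmed readings:** The mark was hidden in one picture and unclear in another, at roughly 424° and 545°. There I worked out the angle from the length of rim covered. The second turn is confirmed by the later pictures and by the total rim length of about 586 mm, two turns being 578 mm.
- **Fixed-mark reading:** My side-view reading of the fixed mark came out 6–15° off zero, depending on the height I assumed. I therefore took the final angle from the top view.
- **Everything else:** The lid knobs moved less than 0.2 px between the first and last top views. The beaker, jar, bottle and forceps look unmoved by eye in the last pictures, though I did not measure them. The filter disc was never approached, and the arm ended clear of everything with nearly zero force.

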